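# Clamp the foil test plate to the set force

### The arm

A 6-joint arm with a two-finger parallel gripper is mounted at the origin on the work surface. World frame = base frame: x ahead of the robot, y to its left, z up, the work surface at z = 0. Lengths are in m, angles in rad, forces in N, time in s.
With the tool pointing down it reaches from about 0.3 to 0.875 m from the base axis. Payload 6.4 kg.
Tool frame: the origin (TCP) lies midway between the tips of the shut fingers; the grasp point (between the pads) lies 19 mm behind it; z points along the fingers, y is the line along which they close (so a half turn about z gives the same grasp; the last joint's range is limited). The gripper opens to 85 mm and grips with 20 to 120 N. Pads are 22 mm wide; open, the fingers measure 114 mm over their backs; the gripper's body (76 mm by 85 mm) begins 54 mm behind the grasp point. The pads swing forward as they close: fully open they stand 13 mm farther back than shut.
Start: joints at [1.034, 0.181, 1.607, -0, 1.354, -0.206], TCP at [0.187, 0.544, 0.231] pointing down, gripper open.
Joint ranges: [-2.99, 2.99], [-0.89, 2.07], [0.3, 2.58], [-1.14, 4.28], [0, 2.63], [-3.12, 3.12]. Speed limits (rad/s): [2.57, 2.57, 3.01, 3.14, 3.14, 3.14].

### API

Orientations are given as a unit quaternion [w, x, y, z].
In Python, from bench import ctrl gives the robot as it stands. The module is installed in compiled form; this text tells all that it offers.
- The arm moves only by the tool move_arm, never from a script. Its argument "plan" is one flat list of numbers, 6 for each row, row after row: the shift along the world's x, y, z in units of 50 mm (1.0 is 50 mm), then the turn, a rotation vector about the world's x, y, z in rad. A call has 1 to 10 rows; each row is the pose to reach, as a shift and turn from the pose commanded when the call began; what a row does not reach only later rows make up. A row lasts 1/8 s, in which the tool goes at most 62.5 mm and 10.7 degrees, less where a joint would pass 70% of its speed; a pose out of reach is approached as far as the arm can. A call with a gripper value outside its range is refused whole. "grip" is the finger opening in mm, from 0 to 85.4, set as the call begins (left out, the last holds). The fingers move at their own pace and stop on an object; the grip force is fixed at half the most. Time passes only in rows, so rows that repeat a pose let the fingers close. It gives the time, the measured TCP pose, the force, the opening and the grip force at its end, in the units of the state.
- ctrl.get_obs(): the state, without advancing time (a new reading comes with each control period).
- ctrl.camera(name): name is "scene" or "top"; returns a dict with "pixels" (420x560x3 uint8, red, green, blue), "fx", "fy", "cx", "cy" (pixels), "origin" and "attitude" of the camera in the world. Camera axes: x right, y down, z forward; pixel columns grow to the right and rows downward; lengths in m; the calibration is good to about 2 mm. A picture is of the moment at which its call begins. There is no depth.
- ctrl.hand_in(): hands the job in; it is judged then, once.
The state is a dict: "time_s": time; "q": joint angles; "dq": joint speeds; "joint_efforts": joint torques, N m; "eef_pos": TCP position; "eef_rot": TCP orientation; "wrist_force": force on the tool from outside, world axes, zero at the start; "torque": the same for the moment, N m; "opening": opening from 0.0 (shut) to 1.0 (fully open); "grasp_force": force on a finger pad.
Only numpy, scipy, OpenCV 4.12 (cv2) and the standard library are available. Lean on these libraries where they do the work, as an engineer would, in place of code of your own. Each camera call takes 0.05 s, during which the arm holds its last target. There are 200 camera calls.

### The job

Two identical small screw presses stand on the bench. On the one that has the flat test plate under its foot, turn the T-bar clockwise (seen from above) until the brass indicator tab pops out of the front of its head, do not force it much beyond that, and let go. Leave the empty press alone.

Things in the scene. Friction and masses are not known exactly. Their poses are not given: they have to be found in the camera images.
- clamp_grip (a point): Centre of the steel T-bar (84 long, 12 wide, 14 mm high), on the upright screw axis, 148 mm above the bench, of the press with the aluminium plate (42 x 130 x 8 mm, dark film on top, loose) under its foot. x runs along the bar, y across it, z up; it turns with the bar, which turns on the spot without sinking. Press fixed, dark grey C-frame; its head, 50 mm wide, ends at 105 mm, collar at 111 mm.
- clamp_screw (a joint): Turn of that T-bar, rad, growing clockwise from above; starts at 0 to 0.35, stop at 2.0. At 0 the bar points from column to open jaw. The foot meets the plate at about 0.6, its spring lets the tab go at about 1.2; beyond 1.7 the plate is overtightened. Takes up to 0.25 N m; the screw stays where it is left.
- clamp_tab (a joint): Brass indicator tab of that press, 28 mm wide, 6 mm thick, in a slot 75 to 95 mm up in the front face of the head (away from the column, over the open jaw). 0 = in, nearly flush; when the set force is reached it springs out at once to 0.022 m and stays out.
- spare_bar (a point): Point on the T-bar of the other, empty press (same make and size, nothing under its foot), 38 mm out along the bar from its screw axis, 148 mm above the bench. It must stay where it is. Either press may stand left or right, turned up to 0.4 rad; their screw axes are at least 230 mm apart.
There are look-alikes about, which are no part of the job. Leave any pink look-alike of the part that bears clamp_grip alone.

How it is judged:
By the outcome, as a careful person would: the job done as asked, in the order asked, and still so for the second after the job is handed in, with the robot touching nothing.
It also fails if it takes over 40 s, if anything falls off the work surface, if the arm or the gripper's body presses on something with over 40 N, if the wrist force passes 120 N, or if a joint passes its speed limit or range.

## Working session

There is one attempt and no reset: what is moved stays moved. The work goes in short steps, Python scripts to look and compute and a tool call to move; the robot and the scene stay as the last step left them, time stands still between calls to the robot, and variables do not carry over. Pictures are saved under pics/ and viewed, at most 10 in all, crops included, and the job is handed in when it is done.

Besides the shell and the picture viewer there is one more tool, called after "Call:" as name(argument=value, ...), one argument or row to a line, values as JSON. move_arm: Moves the arm, as the interface text tells. Its arguments: {"type":"object","properties":{"plan":{"type":"array"},"grip":{"type":"number"}},"required":["plan"]}

```bash
mkdir -p pics; cat > h.py <<'E'
import numpy as np, cv2
from scipy.spatial.transform import Rotation as R
from bench import ctrl
def cam(n,f=None):
    c=ctrl.camera(n)
    if f: cv2.imwrite('pics/'+f,c['pixels'][:,:,::-1])
    return c
def rot(c):
    a=np.array(c['attitude'],float)
    return a if a.shape==(3,3) else R.from_quat(a[[1,2,3,0]]).as_matrix()
def cast(c,u,v,z):
    d=rot(c)@np.array([(u-c['cx'])/c['fx'],(v-c['cy'])/c['fy'],1])
    o=np.array(c['origin']); return o+d*(z-o[2])/d[2]
def proj(c,p):
    q=rot(c).T@(np.array(p)-c['origin']); return c['cx']+c['fx']*q[0]/q[2], c['cy']+c['fy']*q[1]/q[2]
E
python3 - <<'E'
from h import *
for n in('scene','top'):
    c=cam(n,n+'0.png'); print(n,c['origin'],c['attitude'],c['fx'],c['cx'],c['cy'])
o=ctrl.get_obs();print(o['time_s'],o['eef_pos'],o['eef_rot'])
E
```

```text
scene [1.32211993 0.2457479  1.06462283] [-0.23515142  0.61608389  0.69801595 -0.27913828] 509.3175924929712 276.7665447372238 208.85322822764877
top [0.32356125 0.10630961 1.12616583] [ 0.0582486  -0.69960892  0.71095263 -0.04124099] 442.64285784714053 277.5667762597203 206.45020527004718
0.1 [0.18647748 0.54339301 0.23045364] [-3.12611614e-04  1.64660284e-01  9.86350004e-01 -7.49730488e-04]
```

View pics/scene0.png

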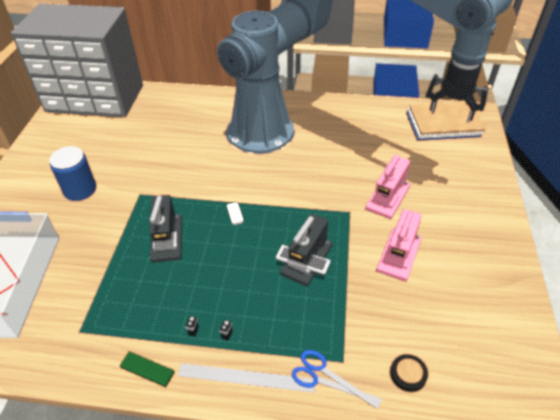

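View pics/top0.png

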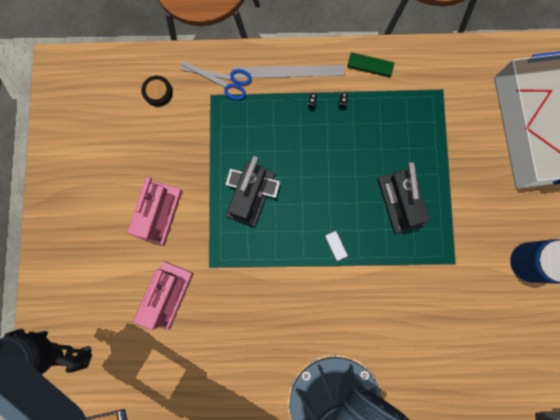

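Candidates: the dark press with the plate (top 252,188; scene 305,248), the empty dark press (top 405,195; scene 163,228), and two pink look-alikes (top 155,210 and 163,297). I choose the dark one with the plate and check it in a close crop.

```bash
python3 - <<'E'
from h import *
s=cv2.imread('pics/scene0.png');t=cv2.imread('pics/top0.png')
a=cv2.resize(t[145:235,215:290],(400,480),interpolation=cv2.INTER_CUBIC)
b=cv2.resize(s[205:295,265:340],(400,480),interpolation=cv2.INTER_CUBIC)
cv2.imwrite('pics/crop1.png',np.hstack([a,b]))
E
```

```text
(no output)
```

View pics/crop1.png

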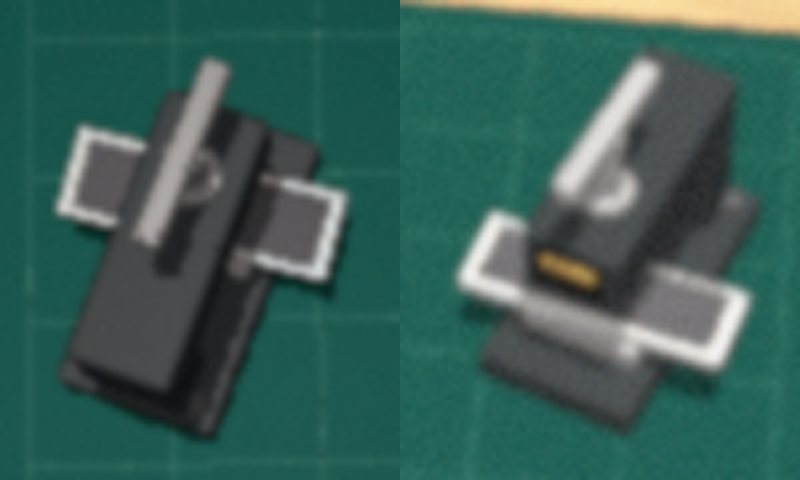

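The crop shows the grey bar running from (148,240) to (218,62) in the top half, the plate under the foot, and the brass tab flush at (568,270) in the scene half. This is the right press. I measure the bar in both views.

```bash
cat > bar.py <<'E'
from h import *
def bar(c,p,z=0.155,r=40):
    # grey bright blob nearest p
    im=c['pixels'].astype(int); mx=im.max(2); mn=im.min(2)
    m=((mx-mn<25)&(mx>105)).astype(np.uint8)
    w=np.zeros_like(m); cv2.circle(w,(int(p[0]),int(p[1])),r,1,-1); m&=w
    n,l,st,ce=cv2.connectedComponentsWithStats(m,connectivity=4)
    out=[]
    for i in range(1,n):
        if st[i,4]<25: continue
        ys,xs=np.where(l==i)
        P=np.array([cast(c,x,y,z)[:2] for x,y in zip(xs,ys)])
        (cx,cy),(a,b),t=cv2.minAreaRect((P*1e3).astype(np.float32))
        ev,V=np.linalg.eigh(np.cov(P.T)); d=V[:,1]
        out.append((st[i,4],ce[i].round(1),np.round([cx,cy],1),np.round([a,b],1),round(np.arctan2(d[1],d[0]),3)))
    return out
E
python3 - <<'E'
from bar import *
for n,p in(('top',(249,173)),('scene',(379-0*1,0) )):
    if n=='scene': p=(312,230)
    c=cam(n)
    for b in bar(c,p): print(n,b)
    if n=='top':
        for u,v in((230,159.5),(236,144.8+0),(215+220/5.33,145+62/5.33),(215+147/5.33,145+240/5.33)): print(cast(c,u,v,.155))
        # head top edges at z .105: corners crop (75,360),(165,390),(170,92),(268,120)
        for u,v in((75,360),(165,390),(170,92),(268,120)): print('head',cast(c,215+u/5.333,145+v/5.333,.105))
    else:
        for u,v in((650,60),(568,195)): print(cast(c,265+(u-400)/5.333,205+v/5.333,.155))
E
```

```text
top (np.int32(193), array([248.5, 173.1]), array([538.2, 191.9]), array([14.3, 82.8]), np.float64(2.753))
top (np.int32(123), array([231.4, 177.1]), array([528.2, 227.6]), array([28.7, 39.8]), np.float64(2.792))
top (np.int32(133), array([272.7, 188.2]), array([504.8, 142.8]), array([33.9, 40. ]), np.float64(2.778))
[0.57035727 0.23456759 0.155     ]
[0.60424888 0.22095513 0.155     ]
[0.5757641  0.17514153 0.155     ]
[0.49986857 0.20634249 0.155     ]
head [0.45630272 0.24326129 0.105     ]
head [0.44241966 0.20387317 0.105     ]
head [0.57555407 0.20107874 0.105     ]
head [0.56195924 0.15765285 0.105     ]
scene (np.int32(304), array([303.7, 232.3]), array([547.7, 202.2]), array([38. , 93.4]), np.float64(2.957))
scene (np.int32(467), array([305.6, 260.4]), array([634. , 198.5]), array([118.9,  48.3]), np.float64(1.357))
[0.50278353 0.20865192 0.155     ]
[0.58481757 0.18018322 0.155     ]
```

Screw axis is near (0.540, 0.192). The bar lies at -0.389 rad and the head at about -0.355, so the screw starts near 0.03. Both views agree to 1 cm and the 83 x 14 mm size fits. The required finger yaw is almost the present one (-0.05), so I move above the bar.

Call:
move_arm(
  plan=[0.7,-0.7,0,0,0,0,1.4,-1.4,0,0,0,0,2.1,-2.1,0,0,0,0,2.85,-2.8,0,0,0,-0.05,3.55,-3.5,0,0,0,-0.05,4.25,-4.2,0,0,0,-0.05,4.95,-4.9,0,0,0,-0.05,5.65,-5.6,0,0,0,-0.05,6.4,-6.35,0,0,0,-0.05,7.07,-7.02,0,0,0,-0.05],
  grip=85,
)

```text
time_s: 1.45
eef_pos: [0.5413, 0.1913, 0.2312]
eef_rot: [-0.0, 0.189, 0.982, 0.0]
wrist_force: [0.5, -0.0, -0.5]
opening: 0.995
grasp_force: 0.0
```

```bash
python3 - <<'E'
from h import *
o=ctrl.get_obs();print(o['time_s'],o['eef_pos'],o['q'],o['wrist_force'])
m=R.from_quat(np.array(o['eef_rot'])[[1,2,3,0]]).as_matrix();print(m.round(3), 'yaw y',np.arctan2(m[1,1],m[0,1]))
s=cam('scene')['pixels'][140:300,220:380,::-1];t=cam('top')['pixels'][115:275,170:330,::-1]
f=lambda a:cv2.resize(a,(400,400),interpolation=cv2.INTER_CUBIC)
cv2.imwrite('pics/crop2.png',np.hstack([f(t),f(s)]))
E
```

```text
1.45 [0.54132904 0.19130507 0.2311707 ] [ 1.33042984e-01  1.79002881e-01  1.60933159e+00  2.15946478e-05
  1.35332030e+00 -1.05645449e+00] [ 0.47212127 -0.04042254 -0.50829115]
[[-0.928  0.372 -0.   ]
 [ 0.372  0.928  0.   ]
 [ 0.    -0.    -1.   ]] yaw y 1.1894928092876658
```

View pics/crop2.png

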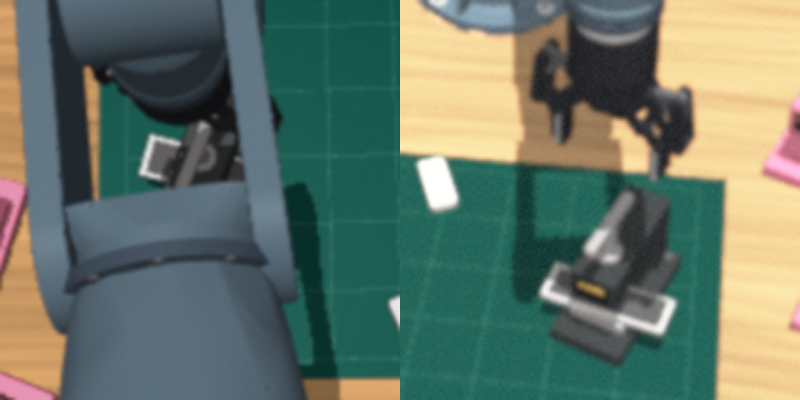

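The crop shows the gripper open above the bar, with its fingers either side of it and nothing in between. The tab is still in, at (592,290). I lower the gripper.

Call:
move_arm(
  plan=[0,0,-0.4,0,0,0,0,0,-0.8,0,0,0,0,0,-1.2,0,0,0,0,0,-1.6,0,0,0,0,0,-2.0,0,0,0,0,0,-2.0,0,0,0,0,0,-2.0,0,0,0],
)

```text
time_s: 2.42
eef_pos: [0.5404, 0.1932, 0.132]
eef_rot: [0.0, 0.189, 0.982, 0.0]
wrist_force: [0.8, -0.9, 0.3]
opening: 0.997
grasp_force: 0.0
```

Call:
move_arm(
  plan=[0,0,0,0,0,0,0,0,0,0,0,0,0,0,0,0,0,0,0,0,0,0,0,0,0,0,0,0,0,0,0,0,0,0,0,0,0,0,0,0,0,0,0,0,0,0,0,0],
  grip=5,
)

```text
time_s: 3.42
eef_pos: [0.5402, 0.1924, 0.1317]
eef_rot: [-0.0, 0.189, 0.982, -0.0]
wrist_force: [-2.7, -3.7, 5.0]
opening: 0.156
grasp_force: 58.5
```

The bar is gripped: opening 13 mm, small side force. I turn clockwise by 0.9 first.

Call:
move_arm(
  plan=[0,0,0,0,0,-0.1,0,0,0,0,0,-0.2,0,0,0,0,0,-0.3,0,0,0,0,0,-0.4,0,0,0,0,0,-0.5,0,0,0,0,0,-0.6,0,0,0,0,0,-0.7,0,0,0,0,0,-0.8,0,0,0,0,0,-0.9,0,0,0,0,0,-0.9],
)

```text
time_s: 4.68
eef_pos: [0.5392, 0.1915, 0.1316]
eef_rot: [-0.0, 0.598, 0.802, -0.002]
wrist_force: [-8.3, -8.0, 9.9]
opening: 0.151
grasp_force: 59.1
```

```bash
cat > st.py <<'E'
import sys
from h import *
o=ctrl.get_obs()
m=R.from_quat(np.array(o['eef_rot'])[[1,2,3,0]]).as_matrix();y=np.arctan2(m[1,1],m[0,1])
print(o['time_s'],o['eef_pos'],'screw~',1.19+.03-y,o['q'][5],np.round(o['wrist_force'],1),np.round(o['torque'],2))
s=cam('scene')['pixels']
cr=s[215:295,265:345]
hsv=cv2.cvtColor(cr,cv2.COLOR_RGB2HSV); mk=cv2.inRange(hsv,(13,120,90),(32,255,255))
ys,xs=np.where(mk); print('brass px',len(xs), xs.mean()+265 if len(xs) else 0, ys.mean()+215 if len(xs) else 0)
if len(sys.argv)>1: cv2.imwrite('pics/'+sys.argv[1],cv2.resize(s[165:305,235:375,::-1],(560,560),interpolation=cv2.INTER_CUBIC))
E
python3 st.py crop3.png; python3 - <<'E'
from h import *
s=cv2.imread('pics/scene0.png')[215:295,265:345]
mk=cv2.inRange(cv2.cvtColor(s,cv2.COLOR_BGR2HSV),(13,120,90),(32,255,255));ys,xs=np.where(mk);print('start brass',len(xs),xs.mean()+265,ys.mean()+215)
E
```

```text
4.675 [0.53919184 0.19150787 0.13164339] screw~ 0.9308935487068504 -0.15297072597402095 [-8.3 -8.   9.9] [-1.2   1.26 -0.01]
brass px 32 295.4375 256.0625
start brass 36 295.9166666666667 255.11111111111111
```

View pics/crop3.png

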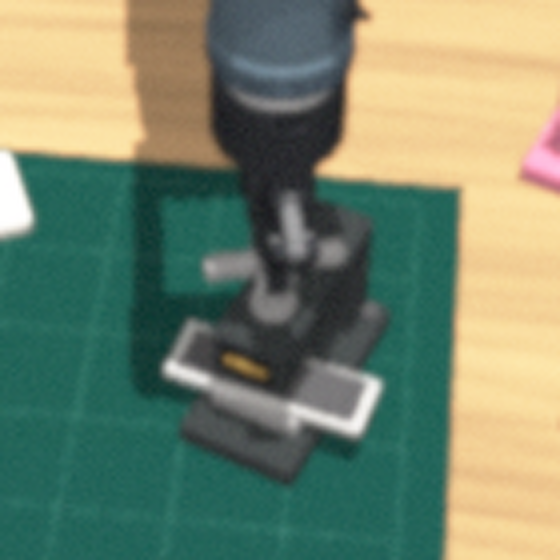

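The bar has turned with the gripper (end visible at 230,265). The tab is still in, at (245,365), and the brass mask has not changed. I turn on to about 1.2.

Call:
move_arm(
  plan=[0,0,0,0,0,-0.08,0,0,0,0,0,-0.16,0,0,0,0,0,-0.22,0,0,0,0,0,-0.27,0,0,0,0,0,-0.27],
)

```text
time_s: 5.35
eef_pos: [0.5388, 0.1915, 0.1316]
eef_rot: [-0.0, 0.7, 0.714, -0.002]
wrist_force: [-9.7, -7.7, 10.5]
opening: 0.155
grasp_force: 59.2
```

```bash
python3 st.py
```

```text
5.35 [0.53879761 0.19145242 0.13164172] screw~ 1.200198268541708 0.1164379690457941 [-9.7 -7.7 10.5] [-1.25  1.46  0.1 ]
brass px 108 294.24074074074076 258.8333333333333
```

The brass area jumped from 32 to 108 px, so the tab is out at about 1.2. I stop, release and rise.

Call:
move_arm(
  plan=[0,0,0,0,0,0,0,0,0,0,0,0,0,0,0,0,0,0,0,0,0,0,0,0,0,0,0,0,0,0,0,0,0,0,0,0],
  grip=70,
)

```text
time_s: 6.15
eef_pos: [0.5402, 0.1929, 0.1313]
eef_rot: [-0.0, 0.7, 0.714, 0.0]
wrist_force: [0.0, 0.9, -0.3]
opening: 0.815
grasp_force: 0.0
```

Call:
move_arm(
  plan=[0,0,0.4,0,0,0,0,0,0.8,0,0,0,0,0,1.2,0,0,0,0,0,1.6,0,0,0,0,0,2,0,0,0,0,0,2.5,0,0,0,0,0,3,0,0,0,-0.5,0.5,3,0,0,0,-1,1,3,0,0,0,-1,1,3,0,0,0],
)

```text
time_s: 7.4
eef_pos: [0.4889, 0.2443, 0.2815]
eef_rot: [-0.0, 0.699, 0.715, 0.0]
wrist_force: [0.2, 0.0, 0.5]
opening: 0.821
grasp_force: 0.0
```

```bash
python3 st.py crop4.png
```

```text
7.4 [0.48887266 0.24428694 0.28152692] screw~ 1.1972452430297589 0.22309557396281943 [0.2 0.  0.5] [-0.06  0.    0.04]
brass px 92 294.6304347826087 258.4347826086956
```

View pics/crop4.png

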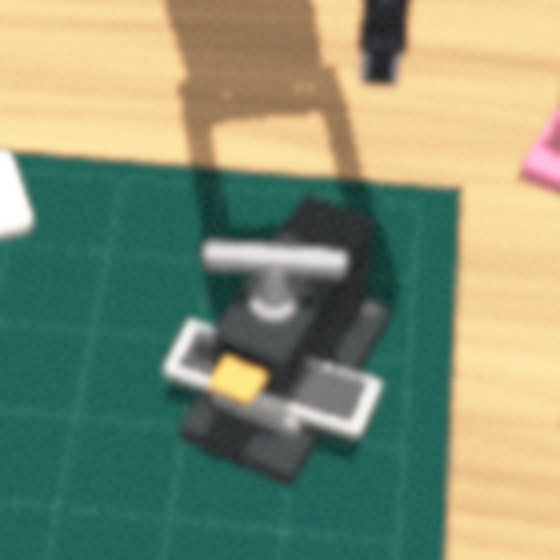

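The tab stands clearly out at (240,378), the bar has turned about 1.2 rad, and the gripper is clear of everything.

```bash
python3 -c "
from bench import ctrl
print(ctrl.hand_in())"
```

```text
the job is handed in; nothing more can be done
None
```

I turned the T-bar of the press with the plate clockwise to about 1.2 rad; its brass tab popped out, I let go and moved clear without going near the empty press, and handed the job in at about 7.4 s.

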